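# Seal the biscuit tub

### The arm

A 6-joint arm with a two-finger parallel gripper is mounted at the origin on the work surface. World frame = base frame: x ahead of the robot, y to its left, z up, the work surface at z = 0. Lengths are in m, angles in rad, forces in N, time in s.
With the tool pointing down it reaches from about 0.35 to 0.975 m from the base axis. Payload 4.9 kg.
Tool frame: the origin (TCP) lies at the very end of the fingers, on their centre line; the grasp point (between the pads) lies ctrl.grip_point_offset behind it (ctrl.grip_point_offset is the distance from the TCP to the grasp point, in m); z points along the fingers, y is the direction in which the jaws open and shut (so a half turn about z gives the same grasp; the last joint's range is limited). The gripper opens to 85 mm and grips with 20 to 120 N. Pads are 22 mm wide; open, the fingers measure 114 mm over their backs; the gripper's body (76 mm by 85 mm) begins 54 mm behind the grasp point. The pads swing forward as they close: fully open they stand 13 mm farther back than shut.
Start: joints at [1.143, 0.053, 1.613, -0, 1.476, -0.119], TCP at [0.19, 0.595, 0.194] pointing down, gripper open.
Joint ranges: [-3.01, 3.01], [-1.01, 2.22], [0.06, 2.58], [-1.02, 4.17], [0.09, 2.62], [-3.14, 3.14]. Speed limits (rad/s): [2.57, 2.57, 3.14, 3.14, 3.14, 3.14].

### API

Orientations are given as a rotation vector (axis times angle).
In Python, from station import ctrl gives the robot as it stands. The module is installed in compiled form; this text tells all that it offers.
- The arm moves only by the shell command python3 -m creep 'ROWS' [FORCE]. ROWS is JSON, a list of rows, each a list of 5 numbers: the closure in counts, from 0 (fully open) to 255 (shut), then the shift along the tool's x, y, z in mm, then the turn about the tool's z in rad. A call has 1 to 12 rows; each row is the pose to reach, as a shift and turn from the pose commanded when the call began, along the tool's axes at that moment; what a row does not reach only later rows make up. A row lasts 1/12 s, in which the tool goes at most 41.7 mm and 7.16 degrees, less where a joint would pass 70% of its speed; a pose out of reach is approached as far as the arm can. A call with a gripper value outside its range is refused whole. The fingers move at their own pace and stop on an object; FORCE is the grip in N (left out, the last holds). Time passes only in rows, so rows that repeat a pose let the fingers close. It gives the time, the measured TCP pose, the force and the opening at its end, in the units of the state.
- ctrl.get_obs(): the state, without advancing time (a new reading comes with each control period).
- ctrl.get_image(name): name is "scene" or "top" or "wrist"; returns the picture (400x640x3 uint8, red, green, blue); there is no depth.
- ctrl.calibration(name): a dict with "fx", "fy", "cx", "cy" (pixels), "R" (3x3) and "t" (3): a world point X has camera coordinates R X + t. Camera axes: x right, y down, z forward; pixel columns grow to the right and rows downward; lengths in m; the calibration is good to about 2 mm. A picture is of the moment at which its call begins: read the wrist's pose just before it. calibration takes no time and is no camera call; for the wrist camera it gives the pose at the moment of the call.
- ctrl.finish_job(): hands the job in, once; it reports no verdict.
Trained networks look in the newest picture that a camera, given by its name, has taken for a name from the list of things; names that differ only in an ending like _2 or _b are one class to them, and where a whole thing is asked for, a point or a joint stands for the part that bears it (a point fixed in the world has none). Each returns a list of dicts, best first, with "conf" (0 to 1); they miss things now and then, are a little off and sometimes report something else, mostly with a low value. They report only what shows in the picture. A call takes as long as a camera call. They do not tell look-alikes from the thing itself.
- ctrl.boxes_of(camera, label): "rect" ([left, top, width, height] in pixels, round what is visible of it).
- ctrl.outline_of(camera, label): "mask" (400x640 bool, what is visible of it) and "rect" ([left, top, width, height] in pixels, round what is visible of it).
The state is a dict: "t": time; "q": joint angles; "dq": joint speeds; "effort": joint torques, N m; "tool_pos": TCP position; "tool_rot": TCP orientation; "contact_force": force on the tool from outside, world axes, zero at the start; "wrist_torque": the same for the moment, N m; "opening": finger opening in m.
Only numpy, scipy, OpenCV 4.12 (cv2) and the standard library are available. Lean on these libraries where they do the work, as an engineer would, in place of code of your own. Each camera call takes 0.05 s, during which the arm holds its last target. There are 200 camera calls.

### The job

Put the lid on the biscuit tub and press it down around its edge, point by point, until the gasket is fully seated and the lid lies flush on the rim all round. Press gently, let go of the lid, and do not disturb the other things on the counter.

Things in the scene. Friction and masses are not known exactly. Their poses are not given: they have to be found in the camera images.
- tub_rim (a point): Centre of the mouth of the pale green biscuit tub, at rim height; z up, x along the long side. Sizes in mm. Tub fixed, outside 170 (x) x 130 (y); let a little into the counter, so the rim stands 70 to 85 above it (differs each time). Mouth 134 x 94, over 25 deep. Rim 18 wide, with an orange gasket in a groove.
- tub: The tub; origin 85 below the rim's centre. Six gasket blocks, 9 wide, about 25 long, stand 3.5 to 5 proud of the rim (each unknown): at the corners (+-76, +-56) and long sides' middles (0, +-56) from the mouth's centre. Each yields at about 13 N, does not spring back, and goes in level with the rim, where the lid meets the hard rim and stops.
- lid_grip (a point): Centre of the lid's dark green bar handle, 84 long (x) x 16 wide (y) x 30 high: 33 above the plug's underside, 17 above the flange's top, 13 below the handle's top. z up, x along the handle. The loose cream lid, about 0.3 kg, lies on the counter right way up.
- lid: Sizes in mm. Origin under the plug's centre, x along the handle. Flange 170 (x) x 130 (y) x 6; under it a plug 10 deep, 128 x 88, its lower 5 only 122 x 82, fits the mouth (3 play each side, either way round). Rigid: pressed at one corner it rocks and the far side rises until that is pressed too; a long side's middle yields easily once its corners are down.
- lid_p0 (a point): Point on the top of the lid's flange at its corner (+x,+y), (+76,+56) mm from the lid's centre in the lid's axes; directly above a gasket block once the lid is on. 6 above the tub's rim when this point is fully home.
- lid_p1 (a point): Point on the top of the lid's flange at its corner (+x,-y), (+76,-56) mm from the lid's centre in the lid's axes; directly above a gasket block once the lid is on. 6 above the tub's rim when this point is fully home.
- lid_p2 (a point): Point on the top of the lid's flange at its corner (-x,-y), (-76,-56) mm from the lid's centre in the lid's axes; directly above a gasket block once the lid is on. 6 above the tub's rim when this point is fully home.
- lid_p3 (a point): Point on the top of the lid's flange at its corner (-x,+y), (-76,+56) mm from the lid's centre in the lid's axes; directly above a gasket block once the lid is on. 6 above the tub's rim when this point is fully home.
- lid_p4 (a point): Point on the top of the lid's flange at the middle of the +y long side, (0,+56) mm from the lid's centre in the lid's axes; directly above a gasket block once the lid is on. 6 above the tub's rim when this point is fully home.
- lid_p5 (a point): Point on the top of the lid's flange at the middle of the -y long side, (0,-56) mm from the lid's centre in the lid's axes; directly above a gasket block once the lid is on. 6 above the tub's rim when this point is fully home.
- flange: The lid's flat cream flange itself, 170 x 130 x 6 mm, rigidly part of the lid; origin at the centre of its underside, 10 mm above the plug's underside.
- spoon: Bystander: steel spoon, 150 long, lying flat; origin at its underside, handle to its -x.
- mug: Bystander: white mug with a side handle, 80 wide, 90 high, upright; origin at centre of its underside.
- tamper: Bystander: dark steel coffee tamper, 58 wide, 90 high, standing upright; origin at centre of its underside.
- jug: Bystander: steel milk jug, 84 wide, 110 high, upright; origin at centre of its underside.
- phone: Bystander: black phone 150 x 72 x 9, lying flat; origin at centre of its underside.
- cuplids: Bystander: stack of black cup lids, 86 wide, 43 high; origin at centre of its underside.
- sugar: Bystander: glass sugar jar with steel cap, 72 wide, 120 high; origin at centre of its underside.
There are look-alikes about, which are no part of the job. There is more than one size of the lid; the one meant has the size given above.

How it is judged:
By the outcome, as a careful person would: the job done as asked, in the order asked, and still so for the second after the job is handed in, with the robot touching nothing.
It also fails if it takes over 72 s, if anything falls off the work surface, if the arm or the gripper's body presses on something with over 40 N, if the wrist force passes 120 N, or if a joint passes its speed limit or range.

## Working session

There is one attempt and no reset: what is moved stays moved. The work goes in short steps, Python scripts to look and compute and a shell command to move; the robot and the scene stay as the last step left them, time stands still between calls to the robot, and variables do not carry over. Pictures are saved under pics/ and viewed, about 8 in all and at most 12, crops included, and the job is handed in when it is done.

```bash
mkdir -p pics; python3 - <<'E'
from station import ctrl
import cv2,numpy as np
o=ctrl.get_obs();print({k:np.round(v,3) for k,v in o.items()},ctrl.grip_point_offset)
for c in("top","scene"):
    im=ctrl.get_image(c);cv2.imwrite(f"pics/{c}0.png",im[:,:,::-1])
    k=ctrl.calibration(c);print(c,k['fx'],k['cx'],k['cy'],np.round(k['R'],3).tolist(),np.round(k['t'],3))
    for l in("lid","tub","lid_grip","spoon","mug","tamper","jug","phone","cuplids","sugar"):
        print(l,[(round(b['conf'],2),np.round(b['rect']).astype(int).tolist()) for b in ctrl.boxes_of(c,l)])
E
```

```text
{'t': np.float64(0.0), 'q': array([ 1.143,  0.053,  1.614,  0.   ,  1.476, -0.119]), 'dq': array([-0.001, -0.001, -0.   ,  0.001,  0.001, -0.001]), 'effort': array([-0.0000e+00, -3.9372e+01, -3.7016e+01,  0.0000e+00,  8.0000e-03,
       -0.0000e+00]), 'tool_pos': array([0.19 , 0.595, 0.192]), 'tool_rot': array([-4.830e-01, -3.104e+00,  3.000e-03]), 'contact_force': array([ 0.441, -0.204, -1.118]), 'wrist_torque': array([-0.031,  0.027,  0.011]), 'opening': np.float64(0.085)} 0.0187
top 411.6051892589526 317.32729607124173 195.0767181477256 [[-0.056, -0.998, -0.002], [-0.978, 0.055, -0.2], [0.2, -0.009, -0.98]] [0.01  0.516 1.05 ]
lid [(0.82, [166, 282, 60, 59]), (0.65, [210, 166, 59, 73])]
tub [(0.72, [346, 151, 68, 73])]
lid_grip [(0.93, [212, 170, 58, 72]), (0.92, [169, 279, 54, 62])]
spoon [(0.68, [300, 200, 23, 53])]
mug [(0.56, [235, 92, 35, 46])]
tamper [(0.91, [306, 115, 15, 26]), (0.45, [302, 201, 20, 52])]
jug [(0.88, [123, 152, 43, 36])]
phone []
cuplids [(0.82, [449, 136, 34, 30])]
sugar [(0.87, [350, 91, 28, 40])]
scene 460.50525647699953 321.092451895376 201.6415552329536 [[-0.638, 0.77, -0.007], [0.657, 0.539, -0.527], [-0.402, -0.341, -0.85]] [ 0.31  -0.298  1.714]
lid [(0.81, [425, 192, 36, 33]), (0.72, [334, 217, 62, 62])]
tub [(0.74, [242, 150, 53, 62])]
lid_grip [(0.81, [431, 191, 39, 33]), (0.77, [334, 216, 64, 61])]
spoon [(0.86, [313, 184, 34, 30])]
mug [(0.73, [279, 277, 40, 32]), (0.65, [186, 148, 25, 25])]
tamper [(0.76, [258, 236, 22, 26])]
jug [(0.9, [400, 293, 34, 36])]
phone [(0.71, [222, 127, 42, 21])]
cuplids [(0.66, [187, 148, 24, 27]), (0.31, [257, 239, 19, 24])]
sugar [(0.79, [211, 207, 27, 37])]
```

```bash
python3 - <<'E'
import cv2
a=cv2.imread("pics/top0.png")[70:370,100:500];cv2.imwrite("pics/t0c.png",cv2.resize(a,(800,600),interpolation=cv2.INTER_CUBIC))
E
```

```text
(no output)
```

View pics/t0c.png

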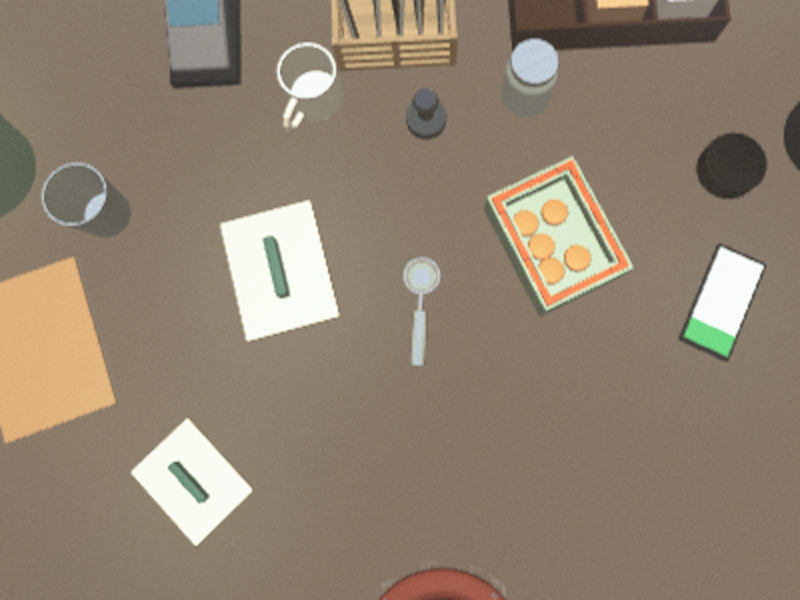

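The crop shows two cream lids: the larger around full-image pixel (240,205), the smaller around (196,311). The tub is around (380,187), with the spoon between lid and tub. Next I measure sizes and poses.

```bash
cat > h.py <<'E'
from station import ctrl
import numpy as np,cv2
def unproj(k,uv,z):
    uv=np.atleast_2d(uv).astype(float)
    d=np.c_[(uv[:,0]-k['cx'])/k['fx'],(uv[:,1]-k['cy'])/k['fy'],np.ones(len(uv))]@k['R']
    c=-np.array(k['R']).T@k['t']
    return c+d*((z-c[2])/d[:,2])[:,None]
def proj(k,X):
    p=np.atleast_2d(X)@np.array(k['R']).T+k['t'];return p[:,:2]/p[:,2:]*[k['fx'],k['fy']]+[k['cx'],k['cy']]
def rects(k,mask,z,amin=100):
    out=[]
    for c in cv2.findContours(mask.astype(np.uint8),cv2.RETR_EXTERNAL,cv2.CHAIN_APPROX_NONE)[0]:
        if cv2.contourArea(c)<amin: continue
        w=unproj(k,c[:,0],z)[:,:2]
        (cx,cy),(a,b),t=cv2.minAreaRect((w*1000).astype(np.float32))
        if a<b:a,b,t=b,a,t+90
        out.append((round(cx,1),round(cy,1),round(a,1),round(b,1),round((t+90)%180-90,2)))
    return out
def masks(im):
    hsv=cv2.cvtColor(im,cv2.COLOR_RGB2HSV);h,s,v=cv2.split(hsv)
    return dict(cream=(v>215)&(s<40),orange=(h<14)&(s>150)&(v>150),dgreen=(h>60)&(h<95)&(s>80)&(v<150))
E
python3 - <<'E'
from h import *
for c in("top","scene"):
    im=cv2.imread(f"pics/{c}0.png")[:,:,::-1];k=ctrl.calibration(c);m=masks(im.copy())
    print(c,"cream",rects(k,m['cream'],.016))
    for z in(.074,.081,.088): print("orange",z,rects(k,m['orange'],z))
    print("handle",rects(k,m['dgreen'],.046,30))
    for n,px in dict(spoon_bowl=(311,207),spoon_tip=(309,252)).items(): 
        if c=="top":print(n,unproj(k,px,0.01).round(3))
E
```

```text
top cream [(233.5, 317.0, 129.5, 99.1, 41.48), (443.7, -415.8, 107.2, 62.2, -28.48), (305.6, -820.3, 491.1, 99.8, -12.05), (509.2, 197.6, 170.0, 128.6, 12.31), (533.3, -190.1, 134.9, 93.4, 23.27), (736.4, 713.9, 207.6, 206.1, 44.66), (789.0, -179.8, 61.4, 45.9, -75.07), (788.3, 150.7, 108.0, 83.1, 7.36), (935.1, -421.7, 110.9, 75.4, 0.14)]
orange 0.074 [(527.6, -183.5, 157.4, 118.1, 22.8)]
orange 0.081 [(526.1, -182.3, 156.3, 117.4, 22.8)]
orange 0.088 [(524.5, -181.2, 155.3, 116.6, 22.8)]
handle []
spoon_bowl [[ 0.491 -0.     0.01 ]]
spoon_tip [[0.368 0.012 0.01 ]]
scene cream [(618.5, 623.6, 203.7, 176.4, -50.41), (747.3, 124.2, 97.3, 81.6, -71.05), (511.1, 195.3, 168.4, 128.5, 12.24), (871.5, -459.5, 105.6, 73.5, 0.16), (236.5, 315.8, 129.4, 98.2, 41.44), (449.2, -417.6, 106.2, 61.4, -28.58), (673.4, -1161.0, 102.6, 100.7, -50.8), (523.6, -1225.3, 96.1, 92.6, 53.95), (-863.3, 353.4, 132.2, 38.8, 89.7), (-958.0, 326.5, 367.4, 338.8, 43.75)]
orange 0.074 [(530.5, -187.3, 163.1, 119.2, 22.93)]
orange 0.081 [(533.6, -183.3, 162.1, 118.5, 22.93)]
orange 0.088 [(536.8, -179.4, 161.2, 117.8, 22.93)]
handle [(517.8, 197.6, 87.9, 12.4, 13.03), (249.8, 318.6, 67.0, 12.0, 41.4)]
```

View pics/scene0.png

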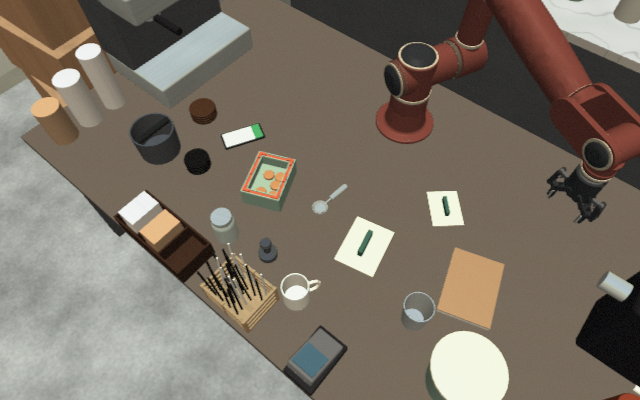

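The larger lid measures 170x129 at (510,196.5), yaw 12.3°, which matches the given size. The tub is around (528,-184), yaw 22.9°, and its rim height is still open. In the scene view the lid is at about (365,246) and the tub at about (270,180). I'll add a move planner and get going.

```bash
cat >> h.py <<'E'
from scipy.spatial.transform import Rotation as Ro
def plan(p,yaw=None):
    "shift mm in tool axes + turn to put TCP at p (m), tool y along yaw (deg, mod 180)"
    o=ctrl.get_obs();R=Ro.from_rotvec(o['tool_rot']).as_matrix()
    y=np.degrees(np.arctan2(R[1,1],R[0,1]));t=0
    if yaw is not None: t=-np.radians((yaw-y+90)%180-90)
    print("shift",(R.T@(np.array(p)-o['tool_pos'])*1000).round(1),"turn",round(t,3),"yaw",y.round(2),"q",o['q'].round(2),"tilt",np.degrees(np.arccos(-R[2,2])).round(2))
E
python3 - <<'E'
from h import *
plan([.510,.1965,.20],102.3)
k=ctrl.calibration("top")
for n,px,z in(("jar",(366,101),.12),("tamper",(313,118),.09),("mug",(252,105),.09),("jug",(137,165),.11)):print(n,unproj(k,px,z).round(3))
E
```

```text
shift [-426.2 -282.8   -6.5] turn -0.523 yaw 72.31 q [ 1.14  0.05  1.61 -0.    1.48 -0.12] tilt 0.0
jar [[ 0.747 -0.16   0.12 ]]
tamper [[ 0.719 -0.019  0.09 ]]
mug [[0.766 0.144 0.09 ]]
jug [[0.608 0.441 0.11 ]]
```

```bash
python3 -m creep '[[0,-426,-283,-6,-0.523],[0,-426,-283,-6,-0.523],[0,-426,-283,-6,-0.523],[0,-426,-283,-6,-0.523],[0,-426,-283,-6,-0.523],[0,-426,-283,-6,-0.523],[0,-426,-283,-6,-0.523],[0,-426,-283,-6,-0.523],[0,-426,-283,-6,-0.523],[0,-426,-283,-6,-0.523],[0,-426,-283,-6,-0.523],[0,-426,-283,-6,-0.523]]' 40; python3 - <<'E'
from h import *
plan([.510,.1965,.20],102.3)
E
```

```text
t: 2.1
tool_pos: [0.4987, 0.2096, 0.1997]
tool_rot: [-0.336, 3.123, 0.0]
contact_force: [0.6, 1.1, -0.3]
opening: 0.085
shift [ -8.2 -15.2  -0.3] turn -0.001 yaw 102.27 q [ 0.26 -0.15  1.8   0.    1.49 -1.52] tilt 0.05
```

```bash
python3 -m creep '[[0,-8,-15,0,0],[0,-8,-15,0,0],[0,-8,-15,0,0]]'; python3 - <<'E'
from h import *
k=ctrl.calibration("wrist");im=ctrl.get_image("wrist");m=masks(im)
cv2.imwrite("pics/w1.png",im[:,:,::-1])
print("cream",rects(k,m['cream'],.016,1000)); print("handle",rects(k,m['dgreen'],.046,100))
plan([.510,.1965,.02],102.3)
E
```

```text
t: 2.35
tool_pos: [0.509, 0.1978, 0.1992]
tool_rot: [0.332, -3.124, -0.001]
contact_force: [0.3, 1.6, -0.3]
opening: 0.0851
cream [(510.4, 196.4, 166.4, 128.5, 12.2)]
handle [(508.9, 196.6, 82.7, 13.6, 12.16)]
shift [ -1.1  -2.6 179.2] turn -0.001 yaw 102.25 q [ 0.24 -0.14  1.79  0.    1.49 -1.55] tilt 0.04
```

View pics/w1.png

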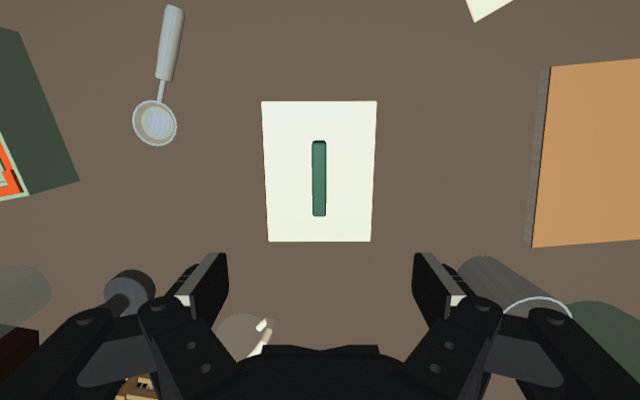

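The wrist picture confirms the lid: flange at about (320,170) with its handle centred, and the spoon clear to the left. I descend and grip.

```bash
python3 -m creep '[[0,-1,-2,40,0],[0,-1,-2.5,80,0],[0,-1,-2.5,120,0],[0,-1,-2.5,155,0],[0,-1,-2.5,178,0],[0,-1,-2.5,178,0],[255,-1,-2.5,178,0],[255,-1,-2.5,178,0],[255,-1,-2.5,178,0],[255,-1,-2.5,178,0],[255,-1,-2.5,178,0],[255,-1,-2.5,178,0]]' 60;  python3 -m creep '[[255,0,0,0,0],[255,0,0,0,0],[255,0,0,-30,0],[255,0,0,-60,0],[255,0,0,-60,0]]' ; python3 - <<'E'
from h import *
o=ctrl.get_obs();print(o['opening'],o['tool_pos'],o['contact_force'])
plan([.528,-.184,.22],112.9)
E
```

```text
t: 3.4
tool_pos: [0.511, 0.1965, 0.0226]
tool_rot: [-0.336, 3.121, 0.0]
contact_force: [-0.3, 0.7, -0.0]
opening: 0.0123
t: 3.82
tool_pos: [0.5145, 0.1973, 0.0879]
tool_rot: [-0.335, 3.113, 0.002]
contact_force: [1.7, -0.9, 2.3]
opening: -0.0001
-0.00013756358153943198 [0.51449036 0.19727726 0.08789343] [ 1.66292744 -0.88808363  2.32521814]
shift [  66.4 -375.4 -132.9] turn -0.186 yaw 102.27 q [ 0.23 -0.04  1.89  0.    1.28 -1.55] tilt 0.61
```

The opening went to 0, so the grip was lost or missed. Looking.

```bash
python3 -m creep '[[0,0,0,-40,0],[0,0,0,-80,0],[0,0,0,-112,0],[0,0,0,-112,0]]'; python3 - <<'E'
from h import *
k=ctrl.calibration("wrist");im=ctrl.get_image("wrist");m=masks(im)
cv2.imwrite("pics/w2.png",im[:,:,::-1])
print("cream",rects(k,m['cream'],.016,1000)); print("handle",rects(k,m['dgreen'],.046,100))
E
```

```text
t: 4.15
tool_pos: [0.5146, 0.1973, 0.2024]
tool_rot: [-0.334, 3.109, 0.003]
contact_force: [1.0, -0.1, 0.4]
opening: 0.0481
cream [(510.4, 196.5, 167.2, 128.5, 12.28)]
handle [(508.9, 196.4, 81.5, 14.2, 11.99)]
```

View pics/w2.png

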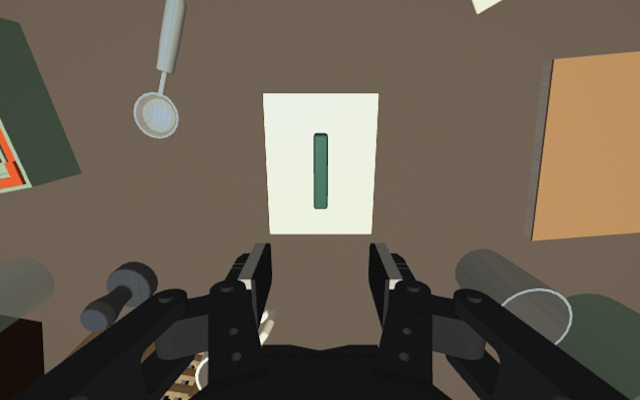

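The lid hasn't moved: centre (510.4,196.5), flange near pixel (321,163). I'll settle, check the offset, and re-grip in smaller steps.

```bash
python3 -m creep '[[0,0,0,0,0],[0,0,0,0,0],[0,0,0,0,0],[0,0,0,0,0]]'; python3 - <<'E'
from h import *
plan([.5095,.1965,.02],102.3)
k=ctrl.calibration("wrist");print(proj(k,[ctrl.get_obs()['tool_pos']]))
E
```

```text
t: 4.53
tool_pos: [0.5092, 0.196, 0.1911]
tool_rot: [0.335, -3.12, 0.001]
contact_force: [0.7, -0.7, -0.0]
opening: 0.0856
shift [ -1.    0.4 171.1] turn -0.0 yaw 102.27 q [ 0.23 -0.13  1.8  -0.    1.48 -1.55] tilt 0.2
[[320.63015049 230.25985152]]
```

```bash
python3 -m creep '[[0,-1,0,35,0],[0,-1,0,70,0],[0,-1,0,100,0],[0,-1,0,125,0],[0,-1,0,145,0],[0,-1,0,160,0],[0,-1,0,168,0],[0,-1,0,171,0],[0,-1,0,171,0],[0,-1,0,171,0],[0,-1,0,171,0]]' 60;  python3 -m creep '[[255,0,0,0,0],[255,0,0,0,0],[255,0,0,0,0],[255,0,0,0,0],[255,0,0,0,0],[255,0,0,0,0]]'; python3 -m creep '[[255,0,0,0,0],[255,0,0,0,0],[255,0,0,0,0],[255,0,0,0,0]]' ; python3 - <<'E'
from h import *
plan([.510,.1965,.02],102.3)
im=ctrl.get_image("wrist");cv2.imwrite("pics/w3.png",im[:,:,::-1])
E
```

```text
t: 5.45
tool_pos: [0.5123, 0.1968, 0.0237]
tool_rot: [-0.336, 3.121, 0.0]
contact_force: [1.0, 0.2, -0.5]
opening: 0.0852
t: 5.95
tool_pos: [0.5112, 0.1965, 0.0223]
tool_rot: [-0.336, 3.124, 0.0]
contact_force: [-0.1, 0.4, -0.5]
opening: 0.0125
t: 6.28
tool_pos: [0.5112, 0.1965, 0.0223]
tool_rot: [0.336, -3.124, -0.0]
contact_force: [-0.1, -0.8, -0.4]
opening: -0.0002
shift [1.1 0.2 2.3] turn -0.0 yaw 102.27 q [ 0.23  0.04  1.93  0.    1.17 -1.55] tilt 0.0
```

View pics/w3.png

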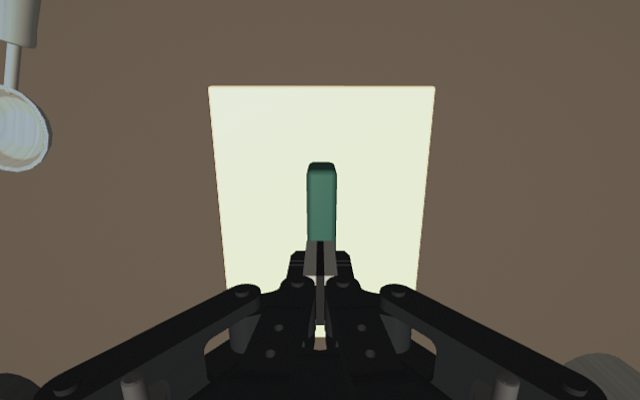

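The fingers shut at about pixel (320,245), on top of the handle with no force on them. They stand higher than the reported TCP suggests, so I'll probe down gently for contact.

```bash
python3 -m creep '[[255,0,0,1,0],[255,0,0,2,0],[255,0,0,3,0]]'; python3 -m creep '[[255,0,0,1,0],[255,0,0,2,0],[255,0,0,3,0]]'; python3 - <<'E'
from h import *
o=ctrl.get_obs();print(o['contact_force'],o['wrist_torque'],o['effort'])
for c in("top","scene"):
    im=ctrl.get_image(c);k=ctrl.calibration(c);p=proj(k,[o['tool_pos']])[0];print(p)
    x,y=p.astype(int);a=im[y-50:y+50,x-65:x+65];cv2.imwrite(f"pics/z_{c}.png",cv2.resize(a[:,:,::-1],None,fx=3,fy=3,interpolation=cv2.INTER_CUBIC))
cv2.imwrite("pics/z.png",np.hstack([cv2.imread("pics/z_top.png"),cv2.imread("pics/z_scene.png")]))
E
```

```text
t: 6.58
tool_pos: [0.5111, 0.1965, 0.0191]
tool_rot: [0.336, -3.124, 0.0]
contact_force: [-0.1, -0.7, 0.6]
opening: -0.0006
t: 6.83
tool_pos: [0.5111, 0.1964, 0.0161]
tool_rot: [0.336, -3.123, 0.0]
contact_force: [-0.0, -0.5, -0.8]
opening: -0.0
[-0.03860532 -0.45615647 -0.79538926] [ 0.03135243 -0.00126095  0.02524368] [ 1.10058132e-03 -3.45717144e+01 -3.23119712e+01 -2.76248402e-04
  1.90325186e-02  8.47926316e-06]
[239.40068834 203.46863662]
[364.72909245 245.20009328]
```

View pics/z.png

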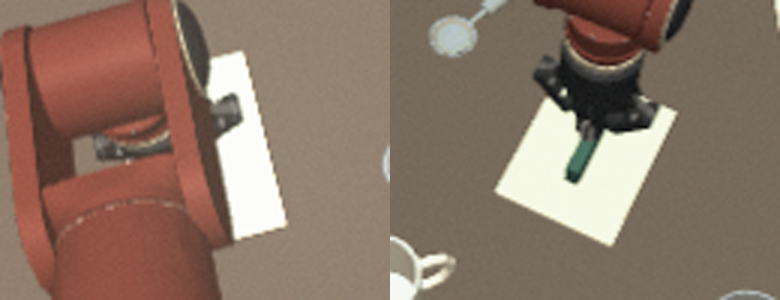

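In the scene crop the finger tips sit at about (585,133), roughly 6 image px above the projected TCP (585,150). The real tips are therefore about 2-3 cm higher than reported, and I keep probing.

```bash
for i in 1 2; do python3 -m creep '[[255,0,0,1.5,0],[255,0,0,3,0],[255,0,0,4,0]]'|grep -E "pos|force"; done
```

```text
tool_pos: [0.5111, 0.1965, 0.012]
contact_force: [-0.2, 0.1, 0.5]
tool_pos: [0.5111, 0.1965, 0.0082]
contact_force: [-4.3, -1.5, 7.4]
```

Contact came at TCP z ≈ 0.0095, where the handle top should be at 0.046. The real finger ends therefore stand about 36 mm behind the nominal TCP. I'll use that empirically: rise, open, then descend to TCP z ≈ -0.012 (tips ≈ 0.024) while watching force.

```bash
python3 -m creep '[[0,1,0,-8,0],[0,1,0,-15,0],[0,1,0,-15,0],[0,1,0,-15,0],[0,1,0,-15,0],[0,1,0,-15,0],[0,1,0,-15,0],[0,1,0,-15,0],[0,1,0,-5,0],[0,1,0,0,0],[0,1,0,4,0],[0,1,0,4,0]]'; python3 -m creep '[[0,0,0,4,0],[0,0,0,8,0],[0,0,0,11,0],[0,0,0,14,0],[0,0,0,14,0]]'; python3 -m creep '[[255,0,0,0,0],[255,0,0,0,0],[255,0,0,0,0],[255,0,0,0,0],[255,0,0,0,0],[255,0,0,0,0],[255,0,0,0,0],[255,0,0,0,0]]' 60
```

```text
t: 8.43
tool_pos: [0.5088, 0.1959, 0.0023]
tool_rot: [0.336, -3.12, 0.001]
contact_force: [-0.2, 0.1, -0.1]
opening: 0.0854
t: 8.85
tool_pos: [0.5097, 0.1961, -0.0105]
tool_rot: [0.336, -3.122, 0.0]
contact_force: [0.0, -0.5, -0.0]
opening: 0.0852
t: 9.52
tool_pos: [0.5106, 0.1963, -0.0093]
tool_rot: [-0.336, 3.123, 0.0]
contact_force: [0.6, 0.7, 2.7]
opening: 0.0146
```

```bash
python3 -m creep '[[255,0,0,0,0],[255,0,0,0,0],[255,0,0,-5,0],[255,0,0,-12,0],[255,0,0,-25,0],[255,0,0,-40,0],[255,0,0,-40,0],[255,0,0,-40,0]]' 80; python3 - <<'E'
from h import *
im=ctrl.get_image("wrist");cv2.imwrite("pics/w4.png",im[:,:,::-1])
plan([.528,-.184,.20],112.9)
E
```

```text
t: 10.18
tool_pos: [0.5113, 0.1965, 0.0318]
tool_rot: [-0.336, 3.121, 0.001]
contact_force: [0.4, -0.1, -2.6]
opening: 0.0143
shift [  63.4 -375.4 -169.4] turn -0.185 yaw 102.27 q [ 0.23  0.03  1.93 -0.    1.19 -1.55] tilt 0.04
```

View pics/w4.png

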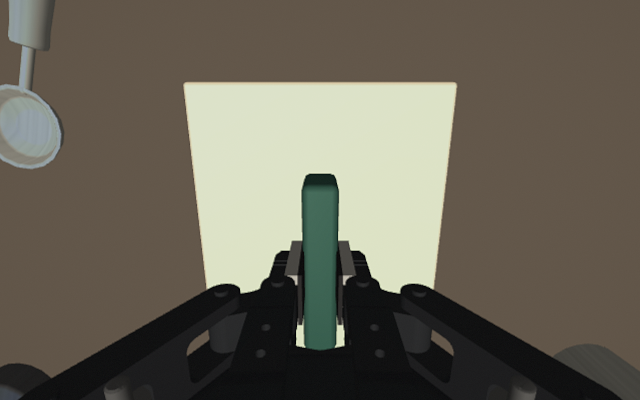

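The lid is held: the handle is between the pads at about (320,270) and the force shows its weight. I lift and stop halfway for a close view of the tub beside the lid.

```bash
python3 -m creep '[[255,0,0,-20,0],[255,0,0,-45,0],[255,5,-20,-75,0],[255,12,-45,-105,-0.03],[255,22,-75,-130,-0.07],[255,31,-105,-150,-0.11],[255,38,-130,-162,-0.14],[255,43,-150,-168,-0.17],[255,46,-160,-169,-0.185],[255,46,-160,-169,-0.185],[255,46,-160,-169,-0.185],[255,46,-160,-169,-0.185]]' 80; python3 -m creep '[[255,0,0,0,0],[255,0,0,0,0],[255,0,0,0,0]]'; python3 - <<'E'
from h import *
k=ctrl.calibration("wrist");im=ctrl.get_image("wrist");cv2.imwrite("pics/w5.png",im[:,:,::-1]);np.save("k5.npy",k,allow_pickle=True)
m=masks(im)
for z in(.074,.081,.088): print("orange",z,rects(k,m['orange'],z,800))
plan([.528,-.184,.20],112.9)
E
```

```text
t: 11.23
tool_pos: [0.4986, 0.0307, 0.198]
tool_rot: [0.623, -3.077, -0.002]
contact_force: [0.3, -0.1, -1.9]
opening: 0.0144
t: 11.48
tool_pos: [0.4991, 0.0308, 0.1988]
tool_rot: [0.624, -3.078, -0.0]
contact_force: [0.1, -0.2, -2.4]
opening: 0.014
orange 0.074 [(507.3, -133.4, 110.0, 10.7, 22.87), (461.4, -199.7, 92.0, 23.0, -67.02), (537.4, -236.0, 134.7, 23.7, 22.55)]
orange 0.081 [(505.6, -130.3, 107.5, 10.4, 22.87), (460.8, -195.1, 89.9, 22.4, -67.02), (535.0, -230.6, 131.6, 23.2, 22.55)]
orange 0.088 [(504.0, -127.2, 104.9, 10.2, 22.87), (460.2, -190.5, 87.8, 21.9, -67.02), (532.6, -225.1, 128.5, 22.6, 22.55)]
shift [  57.1 -209.    -1. ] turn 0.0 yaw 112.92 q [-0.09 -0.26  1.89  0.    1.51 -2.06] tilt 0.03
```

View pics/w5.png

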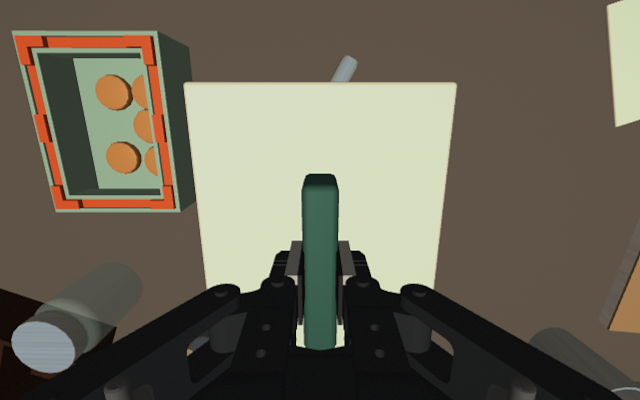

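The tub is fully visible, with the rim's outer corners near (13,32), (157,31), (176,210) and (56,212). I fit the gasket ring's known size to all three images to get pose and rim height.

```bash
cat > fit.py <<'E'
from h import *
from scipy.optimize import minimize
K={"w":np.load("k5.npy",allow_pickle=True).item(),"t":ctrl.calibration("top"),"s":ctrl.calibration("scene")}
F={"w":"w5","t":"top0","s":"scene0"}
S={"w":4,"t":8,"s":8}
def rc(p,L,W,z):
    c,s=np.cos(p[2]),np.sin(p[2]);q=np.array([(1,1),(1,-1),(-1,-1),(-1,1)])*[L/2,W/2]
    return np.c_[q@np.array([[c,s],[-s,c]])+p[:2],np.full(4,z)]
M={}
for n,f in F.items():
    im=cv2.imread(f"pics/{f}.png")[:,:,::-1].copy();h,s,v=cv2.split(cv2.cvtColor(im,cv2.COLOR_RGB2HSV))
    m=((h<11)|(h>172))&(s>150)&(v>120)
    M[n]=m.astype(np.float32)
def cost(p,cams):
    tot=0
    for n in cams:
        k=K[n];sc=4
        def poly(L,W,dz): return ((proj(k,rc(p,L,W,p[3]+dz))+.5)*sc*16).astype(int)
        big=poly(200,160,0)/16/sc;x0,y0=np.maximum(big.min(0).astype(int)-3,0);x1,y1=big.max(0).astype(int)+3
        x1=min(x1,640);R=np.zeros((400*sc,640*sc),np.uint8)
        cv2.fillPoly(R,[poly(161,121,.002).astype(np.int32)],1,shift=4);cv2.fillPoly(R,[poly(143,103,.002).astype(np.int32)],0,shift=4)
        Z=np.zeros((400*sc,640*sc),np.uint8);cv2.fillPoly(Z,[poly(170,130,.0).astype(np.int32)],1,shift=4);cv2.fillPoly(Z,[poly(134,94,0).astype(np.int32)],0,shift=4)
        r=cv2.resize(R[y0*sc:y1*sc,x0*sc:x1*sc].astype(np.float32),None,fx=1/sc,fy=1/sc,interpolation=cv2.INTER_AREA)
        d=(r-M[n][y0:y1,x0:x1]);z=cv2.resize(Z[y0*sc:y1*sc,x0*sc:x1*sc].astype(np.float32),None,fx=1/sc,fy=1/sc,interpolation=cv2.INTER_AREA)
        tot+=(d**2*(z>0)).sum()/(r.sum()+1)
    return tot
for cams in("w","ts","wts"):
    best=None
    for z in(.070,.078,.085):
        p0=np.array([.528,-.184,np.radians(22.9),z])
        r=minimize(cost,p0,args=(cams,),method="Nelder-Mead",options=dict(initial_simplex=p0+np.vstack([np.zeros(4),np.diag([.006,.006,.02,.006])]),xatol=1e-4,fatol=1e-4,maxiter=250))
        if best is None or r.fun<best.fun:best=r
    p=best.x;print(cams,(p*[1000,1000,57.2958,1000]).round(2),round(best.fun,3))
E
time python3 fit.py
```

```text
Traceback (most recent call last):
  File "fit.py", line 31, in <module>
    r=minimize(cost,p0,args=(cams,),method="Nelder-Mead",options=dict(initial_simplex=p0+np.vstack([np.zeros(4),np.diag([.006,.006,.02,.006])]),xatol=1e-4,fatol=1e-4,maxiter=250))
  File "fit.py", line 23, in cost
    r=cv2.resize(R[y0*sc:y1*sc,x0*sc:x1*sc].astype(np.float32),None,fx=1/sc,fy=1/sc,interpolation=cv2.INTER_AREA)
cv2.error: OpenCV(4.12.0) /io/opencv/modules/imgproc/src/resize.cpp:4208: error: (-215:Assertion failed) !ssize.empty() in function 'resize'


real	0m1.094s
user	0m1.330s
sys	0m0.151s
```

```bash
python3 - <<'E'
from h import *
k=np.load("k5.npy",allow_pickle=True).item()
print(proj(k,[[.528,-.184,.08]]),unproj(k,[[100,120]],.08), k['t'],k['R'])
k=ctrl.calibration("wrist");print(proj(k,[[.528,-.184,.08]]),k['fx'],k['cx'])
E
```

```text
[[ 97.72459928 127.5769815 ]] [[ 0.52029951 -0.18348402  0.08      ]] [ 0.16660823 -0.49037799  0.2551017 ] [[-0.39016393  0.9207449   0.00096183]
 [ 0.88522075  0.37482286  0.2754851 ]
 [ 0.25329099  0.10833578 -0.96130486]]
[[ 97.98613171 127.5534505 ]] 310.61005390422514 319.7656875815648
```

```bash
sed -i 's/\[L\/2,W\/2\]/[L\/2000,W\/2000]/' fit.py; time python3 fit.py
```

```text
w [ 529.99 -186.08   22.97   68.19] 0.193
ts [ 529.39 -185.64   23.17   69.47] 0.723
wts [ 529.62 -185.23   23.14   69.89] 0.916
real	0m10.283s
user	0m6.585s
sys	0m4.231s
```

All fits agree: tub (529.7,-185.5), yaw 23.1°, rim at about 70 mm. I travel above the tub.

```bash
python3 -m creep '[[255,6,-20,0,0],[255,14,-50,5,0],[255,22,-83,15,0],[255,31,-117,30,0],[255,39,-150,45,0],[255,46,-178,55,0],[255,52,-198,64,0],[255,55,-209,69,0],[255,55.4,-211,69,-0.002],[255,55.4,-211,69,-0.002],[255,55.4,-211,69,-0.002],[255,55.4,-211,69,-0.002]]'; python3 -m creep '[[255,0,0,0,0],[255,0,0,0,0],[255,0,0,0,0]]'; python3 - <<'E'
from h import *
k=ctrl.calibration("wrist");im=ctrl.get_image("wrist")
m=masks(im);print("top of lid",rects(k,m['cream'],ctrl.get_obs()['tool_pos'][2]+.0093+.016,3000))
plan([.5304,-.1852,.09],113.05)
E
```

```text
t: 12.53
tool_pos: [0.5308, -0.1847, 0.1313]
tool_rot: [-0.628, 3.077, -0.001]
contact_force: [0.3, -0.5, -3.5]
opening: 0.0139
t: 12.78
tool_pos: [0.5305, -0.1852, 0.1308]
tool_rot: [-0.627, 3.078, -0.001]
contact_force: [-0.4, -0.7, -2.1]
opening: 0.0142
top of lid [(504.9, -196.7, 127.8, 110.2, -66.93), (461.4, -323.4, 42.4, 32.6, -28.42)]
shift [-0.1  0.2 40.6] turn -0.0 yaw 113.03 q [-0.47 -0.05  1.82  0.    1.37 -2.44] tilt 0.03
```

The lid is centred as expected. Descending onto the mouth with force checks.

```bash
python3 -m creep '[[255,0,0,15,0],[255,0,0,35,0],[255,0,0,50,0],[255,0,0,58,0],[255,0,0,62,0],[255,0,0,64,0],[255,0,0,64,0],[255,0,0,64,0]]'; python3 -m creep '[[255,0,0,2,0],[255,0,0,4,0],[255,0,0,4,0]]'; python3 -m creep '[[255,0,0,2,0],[255,0,0,4,0],[255,0,0,4,0]]'
```

```text
t: 13.5
tool_pos: [0.531, -0.1862, 0.0674]
tool_rot: [-0.626, 3.077, -0.002]
contact_force: [-0.3, -0.5, -2.6]
opening: 0.0143
t: 13.75
tool_pos: [0.5302, -0.1858, 0.0623]
tool_rot: [-0.626, 3.079, -0.0]
contact_force: [-1.0, -0.8, -2.7]
opening: 0.0139
t: 14.0
tool_pos: [0.5299, -0.1856, 0.0577]
tool_rot: [0.626, -3.078, -0.001]
contact_force: [0.2, -0.5, -4.0]
opening: 0.014
```

```bash
for i in 1 2 3; do python3 -m creep '[[255,0,0,1,0],[255,0,0,2,0],[255,0,0,2,0]]'|grep -E "pos|force"; done
```

```text
tool_pos: [0.5301, -0.1857, 0.056]
contact_force: [1.2, 0.4, -2.6]
tool_pos: [0.5304, -0.1859, 0.0554]
contact_force: [-3.6, 0.6, 4.4]
tool_pos: [0.5304, -0.1859, 0.0554]
contact_force: [-8.6, 4.3, 13.5]
```

Contact at TCP z 0.0555 means the flange underside is about 5 mm above the rim, so the lid is resting on the gasket. I relax, release and rise.

```bash
python3 -m creep '[[255,0,0,-3,0],[255,0,0,-4,0],[0,0,0,-4,0],[0,0,0,-4,0],[0,0,0,-4,0],[0,0,0,-4,0],[0,0,0,-4,0],[0,0,0,-4,0],[0,0,0,-20,0],[0,0,0,-55,0],[0,0,0,-95,0],[0,0,0,-115,0]]' 40;python3 -m creep '[[255,0,0,0,0],[255,0,0,0,0],[255,0,0,0,0],[255,0,0,0,0],[255,0,0,0,0]]'; python3 - <<'E'
from h import *
k=ctrl.calibration("wrist");im=ctrl.get_image("wrist");cv2.imwrite("pics/w6.png",im[:,:,::-1])
m=masks(im);print("lid",rects(k,m['cream'],.081,3000)); print("handle",rects(k,m['dgreen'],.111,100))
plan([.5304,-.1852,.09],113.05)
E
```

```text
t: 15.75
tool_pos: [0.532, -0.1867, 0.1723]
tool_rot: [-0.625, 3.074, -0.006]
contact_force: [1.2, -0.9, 1.5]
opening: 0.0852
t: 16.17
tool_pos: [0.5291, -0.1852, 0.165]
tool_rot: [0.625, -3.076, -0.004]
contact_force: [-0.0, -0.4, 0.3]
opening: 0.0254
lid [(530.7, -186.5, 166.5, 128.5, 23.02), (452.0, -377.6, 81.0, 50.0, -28.4)]
handle [(528.8, -187.4, 83.8, 14.6, 23.38)]
shift [-1.2 -0.5 75.3] turn -0.001 yaw 112.99 q [-0.47 -0.08  1.79 -0.    1.43 -2.44] tilt 0.19
```

View pics/w6.png

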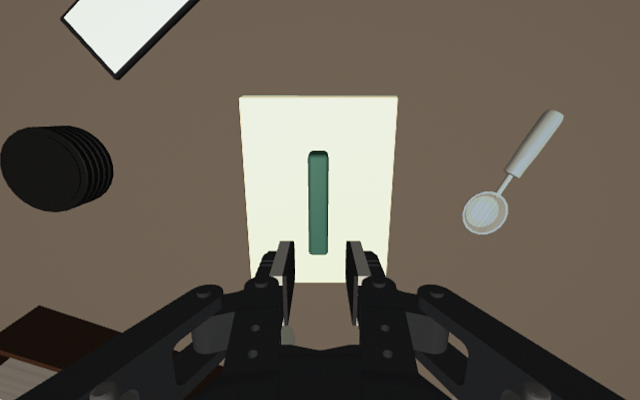

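The lid sits in the mouth: centre (530.7,-186.5), yaw 23.0°, flange in the picture from (240,97) to (390,283). Next I press the corners with the fingers shut. Contact is expected near TCP z 0.045 and home near 0.040.

```bash
python3 -m creep '[[255,-30,22,20,0],[255,-65,46,45,0],[255,-77,54,75,0],[255,-77,54,98,0],[255,-77,54,108,0],[255,-77,54,112,0],[255,-77,54,112,0],[255,-77,54,112,0],[255,-77,54,112,0]]'; for i in 1 2; do python3 -m creep '[[255,0,0,2,0],[255,0,0,4,0],[255,0,0,4,0]]'|grep -E "pos|force"; done
```

```text
t: 16.97
tool_pos: [0.5813, -0.1071, 0.0575]
tool_rot: [-0.624, 3.076, -0.003]
contact_force: [-0.3, -0.8, -0.3]
opening: 0.0002
tool_pos: [0.5801, -0.1063, 0.0517]
contact_force: [-0.9, 0.5, 1.4]
tool_pos: [0.5796, -0.1059, 0.0467]
contact_force: [0.1, -0.1, 0.8]
```

```bash
for i in 1 2 3 4 5; do python3 -m creep '[[255,0,0,1,0],[255,0,0,2,0],[255,0,0,2,0]]'|grep -E "pos|force"; done
```

```text
tool_pos: [0.5799, -0.106, 0.045]
contact_force: [0.3, 0.8, 0.3]
tool_pos: [0.5799, -0.106, 0.043]
contact_force: [-0.1, 0.2, 0.0]
tool_pos: [0.5802, -0.106, 0.042]
contact_force: [-2.7, 0.2, 4.7]
tool_pos: [0.5802, -0.106, 0.0415]
contact_force: [-5.8, 2.4, 11.7]
tool_pos: [0.5804, -0.106, 0.0403]
contact_force: [-7.5, 3.2, 15.3]
```

```bash
for i in 1 2 3 4; do python3 -m creep '[[255,0,0,1,0],[255,0,0,2,0],[255,0,0,2,0]]'|grep -E "pos|force"; done
```

```text
tool_pos: [0.5807, -0.1059, 0.0391]
contact_force: [-8.7, 2.9, 19.2]
tool_pos: [0.5808, -0.106, 0.0388]
contact_force: [-13.7, 5.1, 27.2]
tool_pos: [0.5815, -0.1062, 0.0387]
contact_force: [-14.9, 5.2, 33.1]
tool_pos: [0.5827, -0.1066, 0.0385]
contact_force: [-17.0, 5.6, 40.2]
```

p0 is home at TCP z ≈ 0.0388, where the force climbs with no further motion. Next p1, stopping at about 28 N.

```bash
python3 -m creep '[[255,0,0,-15,0],[255,0,-10,-28,0],[255,0,-45,-32,0],[255,0,-80,-32,0],[255,0,-105,-32,0],[255,0,-112,-30,0],[255,0,-112,-22,0],[255,0,-112,-18,0],[255,0,-112,-18,0],[255,0,-112,-18,0]]'|grep -E "pos|force"; for i in 1 2 3 4 5 6 7 8; do python3 -m creep '[[255,0,0,1,0],[255,0,0,2,0],[255,0,0,2,0]]'|grep -E "pos|force"; done
```

```text
tool_pos: [0.6226, -0.2075, 0.0458]
contact_force: [-0.4, 0.3, 1.1]
tool_pos: [0.6238, -0.2085, 0.0454]
contact_force: [-0.3, -0.1, 0.9]
tool_pos: [0.6237, -0.209, 0.0432]
contact_force: [-0.4, -0.2, 0.5]
tool_pos: [0.6239, -0.2092, 0.0424]
contact_force: [-2.6, 1.3, 5.9]
tool_pos: [0.624, -0.2093, 0.0416]
contact_force: [-4.2, 1.6, 9.4]
tool_pos: [0.6242, -0.2092, 0.0404]
contact_force: [-5.9, 2.9, 13.0]
tool_pos: [0.6244, -0.2092, 0.0388]
contact_force: [-6.4, 3.6, 15.1]
tool_pos: [0.6245, -0.2093, 0.0387]
contact_force: [-10.4, 4.7, 21.4]
tool_pos: [0.6245, -0.2093, 0.0385]
contact_force: [-14.9, 5.7, 31.3]
```

```bash
python3 -m creep '[[255,0,0,-15,0],[255,12,0,-28,0],[255,48,0,-34,0],[255,85,0,-34,0],[255,122,0,-34,0],[255,146,1,-34,0],[255,153,1,-32,0],[255,153,1,-25,0],[255,153,1,-20,0],[255,153,1,-20,0],[255,153,1,-20,0]]'|grep -E "pos|force"; for i in 1 2 3 4 5 6 7; do python3 -m creep '[[255,0,0,1,0],[255,0,0,2,0],[255,0,0,2,0]]'|grep -E "pos|force"; done
```

```text
tool_pos: [0.4832, -0.2672, 0.0504]
contact_force: [0.2, -0.3, 0.4]
tool_pos: [0.483, -0.2677, 0.0491]
contact_force: [0.3, -0.6, 0.3]
tool_pos: [0.4825, -0.2678, 0.0471]
contact_force: [0.1, -0.1, -0.6]
tool_pos: [0.4824, -0.2679, 0.0451]
contact_force: [0.7, -0.4, -0.0]
tool_pos: [0.4825, -0.268, 0.0432]
contact_force: [-0.0, -0.6, 0.8]
tool_pos: [0.4826, -0.2681, 0.0423]
contact_force: [-2.2, 0.9, 6.0]
tool_pos: [0.4827, -0.2682, 0.0416]
contact_force: [-5.4, 3.4, 12.7]
tool_pos: [0.4826, -0.2684, 0.0402]
contact_force: [-8.1, 4.3, 15.3]
```

```bash
for i in 1 2 3; do python3 -m creep '[[255,0,0,1,0],[255,0,0,2,0],[255,0,0,2,0]]'|grep -E "^t:|pos|force"; done
```

```text
t: 25.47
tool_pos: [0.4827, -0.2686, 0.0389]
contact_force: [-9.6, 4.6, 17.8]
t: 25.72
tool_pos: [0.4828, -0.2688, 0.0387]
contact_force: [-12.8, 7.1, 27.6]
t: 25.97
tool_pos: [0.4839, -0.2696, 0.0385]
contact_force: [-12.9, 6.6, 32.8]
```

```bash
python3 -m creep '[[255,0,0,-15,0],[255,0,10,-28,0],[255,0,45,-32,0],[255,0,80,-32,0],[255,0,105,-32,0],[255,0,112,-30,0],[255,0,112,-22,0],[255,0,112,-18,0],[255,0,112,-18,0],[255,0,112,-18,0]]'|grep -E "pos|force"; for i in 1 2 3 4 5 6 7; do python3 -m creep '[[255,0,0,1,0],[255,0,0,2,0],[255,0,0,2,0]]'|grep -E "pos|force"; done
```

```text
tool_pos: [0.4388, -0.1656, 0.0487]
contact_force: [0.7, 0.3, -0.2]
tool_pos: [0.4389, -0.1653, 0.0472]
contact_force: [-0.5, 1.2, 0.6]
tool_pos: [0.4387, -0.1648, 0.0451]
contact_force: [-0.7, -0.9, -0.4]
tool_pos: [0.4389, -0.1649, 0.0435]
contact_force: [-0.6, -0.3, 0.8]
tool_pos: [0.4389, -0.165, 0.0427]
contact_force: [-4.0, 3.0, 10.0]
tool_pos: [0.4388, -0.165, 0.0413]
contact_force: [-6.7, 2.0, 12.9]
tool_pos: [0.4387, -0.1651, 0.0396]
contact_force: [-8.9, 2.2, 15.3]
tool_pos: [0.4387, -0.1652, 0.0387]
contact_force: [-11.6, 4.1, 21.7]
```

```bash
python3 -m creep '[[255,0,0,1,0],[255,0,0,2,0],[255,0,0,2,0]]'|grep -E "pos|force";  python3 -m creep '[[255,0,0,-15,0],[255,-12,0,-26,0],[255,-46,0,-28,0],[255,-70,0,-28,0],[255,-76,0,-26,0],[255,-76,0,-20,0],[255,-76,0,-15,0],[255,-76,0,-15,0],[255,-76,0,-15,0]]'|grep -E "pos|force"; for i in 1 2 3 4 5 6 7; do python3 -m creep '[[255,0,0,1,0],[255,0,0,2,0],[255,0,0,2,0]]'|grep -E "pos|force"; done
```

```text
tool_pos: [0.4388, -0.1652, 0.0385]
contact_force: [-17.1, 7.2, 33.7]
tool_pos: [0.507, -0.1351, 0.0469]
contact_force: [0.4, -0.5, 0.1]
tool_pos: [0.5084, -0.1354, 0.0463]
contact_force: [0.2, -0.5, 0.3]
tool_pos: [0.5087, -0.1352, 0.0442]
contact_force: [-0.2, 0.4, 0.5]
tool_pos: [0.5089, -0.1352, 0.0423]
contact_force: [0.3, 0.1, 0.4]
tool_pos: [0.509, -0.1352, 0.0419]
contact_force: [-4.5, 1.5, 9.7]
tool_pos: [0.509, -0.1352, 0.0403]
contact_force: [-6.0, 2.3, 11.3]
tool_pos: [0.509, -0.1352, 0.0387]
contact_force: [-6.8, 3.7, 14.0]
tool_pos: [0.5091, -0.1352, 0.0386]
contact_force: [-12.4, 5.1, 24.6]
```

```bash
python3 -m creep '[[255,0,0,-20,0],[255,0,0,-50,0],[255,0,-12,-66,0],[255,0,-45,-66,0],[255,0,-82,-66,0],[255,0,-108,-62,0],[255,0,-112,-45,0],[255,0,-112,-25,0],[255,0,-112,-16,0],[255,0,-112,-14,0],[255,0,-112,-14,0],[255,0,-112,-14,0]]'|grep -E "pos|force"; for i in 1 2 3 4 5 6 7; do python3 -m creep '[[255,0,0,1,0],[255,0,0,2,0],[255,0,0,2,0]]'|grep -E "pos|force"; done
```

```text
tool_pos: [0.5529, -0.2382, 0.0491]
contact_force: [1.5, -0.1, -0.5]
tool_pos: [0.553, -0.2383, 0.0471]
contact_force: [0.1, 0.6, 0.6]
tool_pos: [0.5524, -0.2382, 0.0442]
contact_force: [-0.8, -0.7, -0.9]
tool_pos: [0.5525, -0.2383, 0.0423]
contact_force: [-0.1, -0.1, 0.6]
tool_pos: [0.5527, -0.2385, 0.0418]
contact_force: [-3.3, 0.8, 7.5]
tool_pos: [0.5527, -0.2386, 0.0403]
contact_force: [-3.5, 2.6, 9.7]
tool_pos: [0.5528, -0.2387, 0.0386]
contact_force: [-5.2, 2.0, 11.9]
tool_pos: [0.5528, -0.2387, 0.0386]
contact_force: [-10.0, 4.8, 20.1]
```

All six points reached the same stop at 0.0386. On a verification pass I first feel each corner at command 0.040 (a risen lid would push back), then press lightly.

```bash
python3 -m creep '[[255,0,0,-14,0],[255,-12,0,-22,0],[255,-46,0,-24,0],[255,-70,0,-24,0],[255,-76,0,-18,0],[255,-76,0,-10,0],[255,-76,0,-6,0],[255,-76,0,-6,0],[255,-76,0,-6,0],[255,-76,0,-6,0]]'|grep -E "^t|pos|force"; python3 -m creep '[[255,0,0,2,0],[255,0,0,4,0],[255,0,0,6,0],[255,0,0,6,0]]'|grep -E "pos|force"
echo p0; python3 -m creep '[[255,0,0,-15,0],[255,0,10,-24,0],[255,0,45,-26,0],[255,0,80,-26,0],[255,0,105,-26,0],[255,0,112,-18,0],[255,0,112,-10,0],[255,0,112,-6,0],[255,0,112,-6,0],[255,0,112,-6,0],[255,0,112,-6,0]]'|grep -E "^t|pos|force"; python3 -m creep '[[255,0,0,2,0],[255,0,0,4,0],[255,0,0,6,0],[255,0,0,6,0]]'|grep -E "pos|force"
```

```text
t: 34.88
tool_pos: [0.6212, -0.2088, 0.0393]
tool_rot: [0.624, -3.077, -0.001]
contact_force: [-0.1, -1.0, 0.1]
tool_pos: [0.6218, -0.209, 0.0383]
contact_force: [-11.9, 4.2, 18.8]
p0
t: 36.13
tool_pos: [0.5791, -0.1066, 0.0402]
tool_rot: [0.624, -3.079, 0.0]
contact_force: [-0.5, -0.1, -1.0]
tool_pos: [0.5795, -0.1065, 0.0383]
contact_force: [-9.8, 0.8, 19.5]
```

```bash
echo p3;  python3 -m creep '[[255,0,0,-15,0],[255,12,0,-26,0],[255,48,0,-28,0],[255,85,0,-28,0],[255,122,0,-28,0],[255,146,0,-26,0],[255,152,0,-16,0],[255,152,0,-9,0],[255,152,0,-6,0],[255,152,0,-6,0],[255,152,0,-6,0],[255,152,0,-6,0]]'|grep -E "^t|pos|force"; python3 -m creep '[[255,0,0,2,0],[255,0,0,4,0],[255,0,0,6,0],[255,0,0,6,0]]'|grep -E "pos|force"
echo p2; python3 -m creep '[[255,0,0,-15,0],[255,0,-10,-24,0],[255,0,-45,-26,0],[255,0,-80,-26,0],[255,0,-105,-26,0],[255,0,-112,-18,0],[255,0,-112,-10,0],[255,0,-112,-6,0],[255,0,-112,-6,0],[255,0,-112,-6,0],[255,0,-112,-6,0]]'|grep -E "^t|pos|force"; python3 -m creep '[[255,0,0,2,0],[255,0,0,4,0],[255,0,0,6,0],[255,0,0,6,0]]'|grep -E "pos|force"
```

```text
p3
t: 37.47
tool_pos: [0.4397, -0.1646, 0.0405]
tool_rot: [-0.628, 3.078, -0.0]
contact_force: [0.7, -0.3, 0.1]
tool_pos: [0.44, -0.165, 0.0382]
contact_force: [-9.3, 4.7, 22.3]
p2
t: 38.72
tool_pos: [0.4818, -0.2665, 0.0395]
tool_rot: [0.627, -3.077, -0.002]
contact_force: [-0.0, 0.1, 0.4]
tool_pos: [0.4825, -0.2672, 0.0383]
contact_force: [-11.2, 7.7, 23.2]
```

At all four corners nothing touches above 0.0393–0.0405, and the stop is at 0.0383 under about 20 N, so the lid is flush. I retreat and look.

```bash
python3 -m creep '[[255,0,0,-20,0],[255,0,0,-55,0],[255,0,0,-95,0],[255,-10,30,-130,0],[255,-10,70,-150,0],[255,-10,110,-170,0],[255,-10,150,-180,0],[255,-10,190,-180,0],[255,-10,225,-180,0],[255,-10,240,-180,0],[255,-10,240,-180,0],[255,-10,240,-180,0]]'; python3 -m creep '[[255,0,0,0,0],[255,0,0,0,0],[255,0,0,0,0],[255,0,0,0,0]]'|head -2; python3 - <<'E'
from h import *
for c in("top","scene","wrist"):
    im=ctrl.get_image(c);k=ctrl.calibration(c);m=masks(im);print(c,"lid",rects(k,m['cream'],.076,300)[:6],"orange px",int(m['orange'].sum()))
    if c=="scene":
        cv2.imwrite("pics/f.png",cv2.resize(im[110:310,170:450,::-1],None,fx=2.8,fy=2.8,interpolation=cv2.INTER_CUBIC))
E
```

```text
t: 40.05
tool_pos: [0.3978, -0.0425, 0.2142]
tool_rot: [-0.629, 3.077, -0.001]
contact_force: [-0.1, 0.0, 0.2]
opening: -0.0003
t: 40.38
tool_pos: [0.3982, -0.0439, 0.214]
top lid [(236.9, 299.6, 122.9, 93.7, 41.48), (436.2, -393.7, 102.1, 59.7, -28.48), (308.0, -758.9, 466.2, 130.4, -12.05), (530.2, -184.6, 172.3, 132.4, 23.2), (712.7, 675.1, 196.7, 195.0, 44.66), (762.1, 142.0, 102.7, 79.1, 7.36)] orange px 7
scene lid [(640.2, 618.1, 194.2, 168.2, -50.41), (762.9, 142.0, 92.8, 77.8, -71.05), (276.0, 324.6, 123.6, 94.1, 41.29), (881.0, -414.8, 101.8, 71.2, -0.04), (533.5, -188.3, 167.9, 128.9, 23.09), (479.1, -374.7, 101.9, 58.6, -28.58)] orange px 89
wrist lid [(533.2, -187.3, 167.4, 128.0, 23.13), (263.0, 237.9, 107.2, 42.5, 41.46), (427.1, -360.3, 88.3, 52.6, -28.37)] orange px 0
```

View pics/f.png

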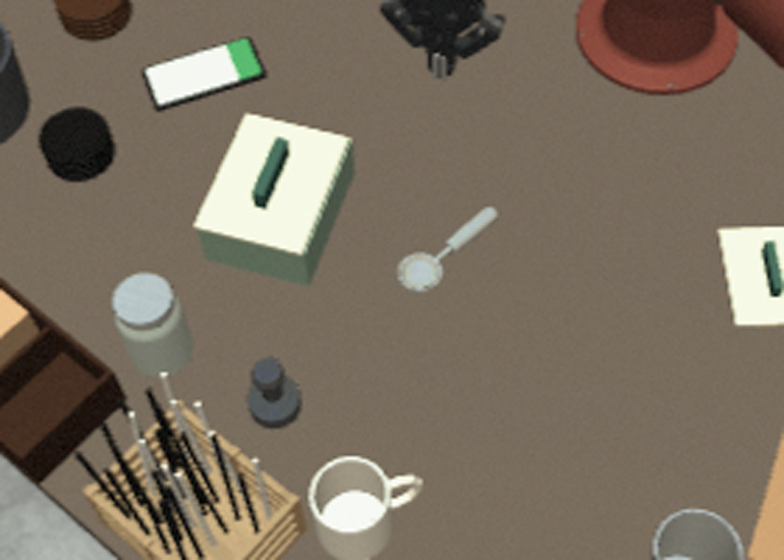

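The lid lies flush on the tub around (275,195), with no orange visible and the other things in place. I hand in.

```bash
python3 -c "
from station import ctrl
print(ctrl.finish_job())"
```

```text
the job is handed in; nothing more can be done
None
```

The lid is on the biscuit tub and pressed home at all six points. The job was handed in at about 40.5 s of the 72 s allowed. The hand-in gives no verdict.

**What I did:** I picked the 170 x 130 lid (the other measured about 129 x 99). I set it in the mouth and let go. Then, with the fingers shut, I pressed the corners p0 to p3 and after them the middles p4 and p5.

**What the last checks showed:**
- **Seating:** all six points stopped at the same height, within about 0.2 mm. I then felt the four corners again; none had risen, and each was firm under about 20 N. I did not feel p4 and p5 a second time.
- **Pictures:** the final view shows the lid flush, with no gasket visible and the robot clear. The other things look undisturbed by eye; I did not measure their positions again.

**What went wrong or disagreed:**
- **First grasp:** the first two attempts closed on nothing. The fingers shut above the handle, because their real ends stand about 36 mm behind the stated TCP. I found the offset by lowering the fingers gently onto the handle, up to about 7 N, and corrected for it; the lid did not move.
- **Pressing force:** on p0 the downward force briefly reached about 40 N, or about 44 N with the sideways part. The other points stayed at about 34 N downward or less (about 38 N in all).
- **Rim height:** the camera fit gave 68 to 70 mm, at or just below the low end of the stated 70 to 85 mm. The heights at which the fingers met the lid agreed with about 70 mm.

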